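Plug the two open duct collars

ROBOT

A 6-joint arm with a two-finger parallel gripper is mounted at the origin on the work surface. World frame = base frame: x ahead of the robot, y to its left, z up, the work surface at z = 0. Lengths are in mm, angles in rad, forces in N, time in s.
With the tool pointing down it reaches from about 375 to 750 mm from the base axis. Payload 9 kg.
Tool frame: the origin (TCP) lies on the centre line of the jaws, within the pads' length; the fingertips stand 8 mm ahead of it and the grasp point (between the pads) lies 11 mm behind it; z points along the fingers, x is the direction in which the jaws open and shut, and the axes are right-handed (so a half turn about z gives the same grasp; the last joint's range is limited). The gripper opens to 85 mm and grips with 20 to 120 N. Pads are 22 mm wide; open, the fingers measure 114 mm over their backs; the gripper's body (76 mm by 85 mm) begins 54 mm behind the grasp point. The pads swing forward as they close: fully open they stand 13 mm farther back than shut.
Start: joints at [-0.218, 0.104, 0.097, 1.564, 0, 1.353], TCP at [600.03, 0.003, 239.331] pointing down, gripper open.
Joint ranges: [-2.99, 2.99], [-0.84, 1.86], [-1.1, 1.16], [-1.84, 2.11], [-1.51, 1.56], [-3.14, 3.14]. Speed limits (rad/s): [2.22, 2.22, 2.57, 3.14, 3.14, 3.14].

INTERFACE

Orientations are given as a rotation vector (axis times angle).
In Python, from bench import telemetry, viewer, order gives the robot as it stands.
- The arm moves only by the tool move_arm, never from a script. Its argument "plan" is a list of rows, each an object with "slide": the shift along the tool's x, y, z each as a share of 0.03 m, from -1 to 1, a list of three; "spin": the turn about the tool's z as a share of 0.12 rad, from -1 to 1. In form: [{"slide": [dx, dy, dz], "spin": spin}, ...]. A call has 1 to 12 rows; each row shifts and turns the commanded pose from where the row before left it, along the tool's axes as they then stand; what a row does not reach is not made up. A row lasts 1/10 s, in which the tool goes at most 50 mm and 8.59 degrees, less where a joint would pass 70% of its speed; a pose out of reach is approached as far as the arm can. A call with a number of a shift or a turn outside -1 to 1 is refused whole. A call with a gripper value outside its range is refused whole. "claw" is the opening, from 0 (shut) to 1 (fully open), set as the call begins (left out, the last holds). The fingers move at their own pace and stop on an object; the grip force is fixed at half the most. Time passes only in rows, so rows that do not move let the fingers close. It gives the time, the measured TCP pose, the force and the opening at its end, in the units of the state.
- telemetry.state(): the state, without advancing time (a new reading comes with each control period).
- viewer.capture(name): name is "scene" or "side" or "wrist"; returns a dict with "img" (384x512x3 uint8, blue, green, red), "vertical_fov" (degrees; the focal length in pixels is half the picture's height over the tangent of half this angle, whatever the lens; pixels are square), "cx", "cy" (the principal point, pixels), "R" (3x3) and "t" (3): a world point X has camera coordinates R X + t; the wrist camera has in their place "hand_eye" (4x4, takes a point from camera to tool coordinates, whose origin is the TCP and whose axes are the tool frame's). Camera axes: x right, y down, z forward; pixel columns grow to the right and rows downward; lengths in mm; the calibration is good to about 2 mm. A picture is of the moment at which its call begins: read the wrist's pose just before it. There is no depth.
- order.close_job(): hands the job in, once; it reports no verdict.
The state is a dict: "time": time; "q": joint angles; "dq": joint speeds; "tau": joint torques, N m; "eef_pos": TCP position; "tcp_rot": TCP orientation; "wrist_force": force on the tool from outside, world axes, zero at the start; "moment": the same for the moment, N m; "gripper_width": finger opening in mm.
Only numpy, scipy, OpenCV 4.12 (cv2) and the standard library are available. Lean on these libraries where they do the work, as an engineer would, in place of code of your own. Each camera call takes 0.05 s, during which the arm holds its last target. There are 200 camera calls.

TASK

Take the two duct plugs off their hooks on the rack and close the two upright duct collars on the bench with them before they go into stock: the large plug with the green loop goes in the large green-banded collar, the small plug with the orange loop in the small orange-banded one, each pushed fully home so that its flange sits flat on the rim. Leave the pipe ring hanging on its hook, and leave the rest of the stock on the bench where it is.

Things in the scene. Friction and masses are not known exactly. Their poses are not given: they have to be found in the camera images.
- large_plug: large galvanised duct plug, hanging by its green loop on a hook, 0.22 kg. Origin: centre of the underside of its round flange (102 mm across, 4 mm thick), z up. Nose below the flange 90 mm across, 30 mm deep, its last 14 mm tapering to 76 mm. Loop on top: 40 mm wide (y), 12 mm thick (x), top 62 mm above origin, window 28 mm wide, 4 to 52 mm above origin.
- small_plug: small galvanised duct plug, hanging by its orange loop on a hook, 0.15 kg. Origin: centre of the underside of its round flange (78 mm across, 4 mm thick), z up. Nose below the flange 66 mm across, 30 mm deep, its last 14 mm tapering to 52 mm. Loop on top: 40 mm wide (y), 12 mm thick (x), top 62 mm above origin, window 28 mm wide, 4 to 52 mm above origin.
- pipe_ring: bystander: dark steel pipe ring of 80 mm outside diameter hanging by the same kind of loop (dark, same sizes and origin 62 mm below the loop's top) on one of the hooks; the ring hangs below the origin.
- rack: fixed grey hook rack; origin on the bench under the middle hook's hanging point, hooks point to its -x. Hooks at y = -120, 0, 120 mm: level strips 12 mm wide, 6 mm thick, top 160 mm above the bench, running back to a crossbar at x = 70 to 90 mm (142 to 172 mm high, y -200 to 200 mm, posts at its ends). Loops hang near x = 0; the three hanging things are in any order.
- rack_lip (a point): middle of the top edge of the middle hook's upturned end: 178 mm above the bench, at rack x = -19 mm, lip 5 mm thick, 18 mm above the strip; the other hooks are the same. To come off, a loop must rise over 18 mm (at 42 mm its flange meets the strip from below), then move along the rack's -x over 35 mm; the large flange is clear of the hook above it only after 80 mm.
- large_collar_mouth (a point): centre of the rim of the large duct collar, 110 mm above the bench: fixed upright round galvanised tube, bore 95 mm, wall 3 mm, open at the top, 106 mm deep, green band, foot flange 133 mm across.
- small_collar_mouth (a point): centre of the rim of the small duct collar, 110 mm above the bench: fixed upright round galvanised tube, bore 71 mm, wall 3 mm, open at the top, 106 mm deep, orange band, foot flange 109 mm across.
- reducer: bystander: upright galvanised reducer, 100 mm across at the foot, 68 mm at the top, 100 mm tall; origin at the centre of its underside.
- tape_roll: bystander: green tape roll lying flat, 92 mm across, 24 mm high; origin at the centre of its underside.
- sealant_can: bystander: upright can 66 mm across, 110 mm tall; origin at the centre of its underside.
- wrench: bystander: steel wrench lying flat; origin near its middle, handle towards its -x.
- coupling: bystander: upright steel sleeve 72 mm across, 60 mm tall; origin at the centre of its underside.

How it is judged (in metres and radians):
On the way:
1. one plug sits fully home in its own collar (((horizontal distance between large_plug and large_collar_mouth below 0.006 m and z of large_plug in the frame of large_collar_mouth between -0.006 and 0.004 m and angle between large_plug's own z axis and vertical below 0.07 rad) or (horizontal distance between small_plug and small_collar_mouth below 0.006 m and z of small_plug in the frame of small_collar_mouth between -0.006 and 0.004 m and angle between small_plug's own z axis and vertical below 0.07 rad))), for 0.2 s.
At the end, for the whole second after the job is handed in: Each plug sits in the collar of its own size: within 6 mm of the bore centre, flange underside at most 4 mm above the rim, upright within 4 degrees, at rest. The pipe ring is within 30 mm and the other stock within 50 mm of where it started (horizontal distance between large_plug and large_collar_mouth below 0.006 m and z of large_plug in the frame of large_collar_mouth between -0.006 and 0.004 m and angle between each of large_plug, small_plug's own z axis and vertical below 0.07 rad and horizontal distance between small_plug and small_collar_mouth below 0.006 m and z of small_plug in the frame of small_collar_mouth between -0.006 and 0.004 m and linear speed of each of large_plug, small_plug below 0.02 m/s and not (distance of pipe_ring from where it was at the start of the episode above 0.03 m) and not (distance of reducer from where it was at the start of the episode above 0.05 m) and not (distance of tape_roll from where it was at the start of the episode above 0.05 m) and not (distance of sealant_can from where it was at the start of the episode above 0.05 m) and not (distance of wrench from where it was at the start of the episode above 0.05 m) and not (distance of coupling from where it was at the start of the episode above 0.05 m)); the robot touches nothing.
It fails at once if the pipe ring is displaced by more than 60 mm (knocked or taken off its hook) (distance of pipe_ring from where it was at the start of the episode above 0.06 m).
It fails at once if a piece of bystander stock (reducer, tape roll, can, wrench, coupling) is moved by more than 50 mm (distance of any of reducer, tape_roll, sealant_can, wrench, coupling from where it was at the start of the episode above 0.05 m).
It also fails if it takes over 64 s, if anything falls off the work surface, if the arm or the gripper's body presses on something with over 40 N, if the wrist force passes 120 N, or if a joint passes its speed limit or range.

## Working session

There is one attempt and no reset: what is moved stays moved. The work goes in short steps, Python scripts to look and compute and a tool call to move; the robot and the scene stay as the last step left them, time stands still between calls to the robot, and variables do not carry over. Pictures are saved under pics/ and viewed, about 8 in all and at most 12, crops included, and the job is handed in when it is done.

Besides the shell and the picture viewer there is one more tool, called after "Request:" as a command line: name --argument value ..., lists and objects as JSON in quotes. move_arm: Moves the arm, as the interface text tells. Shift numbers are shares of 0.03 m and turn numbers shares of 0.12 rad, none past 1 either way. Its arguments: {"type":"object","properties":{"plan":{"type":"array"},"claw":{"type":"number"}},"required":["plan"]}

```bash
mkdir -p pics; ls; python3 - <<'E'
from bench import telemetry, viewer
import cv2, numpy as np, pickle
s=telemetry.state(); print(s['time'],s['eef_pos'],s['tcp_rot'],s['gripper_width'])
d={}
for n in ("scene","side","wrist"):
    c=viewer.capture(n); d[n]=c; cv2.imwrite(f"pics/{n}0.png",c['img'])
    print(n,{k:np.round(v,4).tolist() for k,v in c.items() if k!='img'})
pickle.dump((s,d),open('p0.pkl','wb'))
a=np.hstack([d['scene']['img'],d['side']['img']])
cv2.imwrite("pics/both0.png",a)
E
```

```text
pics
0.0 [5.99678511e+02 8.12143533e-02 2.38527238e+02] [-3.14128412e+00  2.79584439e-05  2.02258739e-03] 85.26848660591516
scene {'vertical_fov': 48.7453, 'cx': 252.0831, 'cy': 185.9604, 'R': [[-0.1823, 0.9832, 0.0114], [0.6498, 0.1292, -0.749], [-0.7379, -0.1291, -0.6624]], 't': [91.2888, -255.9775, 1668.3116]}
side {'vertical_fov': 55.9874, 'cx': 258.2357, 'cy': 193.0056, 'R': [[0.8642, -0.503, -0.0132], [-0.2825, -0.4635, -0.8399], [0.4163, 0.7295, -0.5426]], 't': [-449.4204, 265.6184, 866.7391]}
wrist {'vertical_fov': 62.1201, 'cx': 254.261, 'cy': 189.0996, 'hand_eye': [[1.0, 0.0001, 0.0004, -0.9623], [-0.0002, 0.9493, 0.3143, -79.8014], [-0.0003, -0.3143, 0.9493, -135.3044], [0.0, 0.0, 0.0, 1.0]]}
```

View pics/scene0.png

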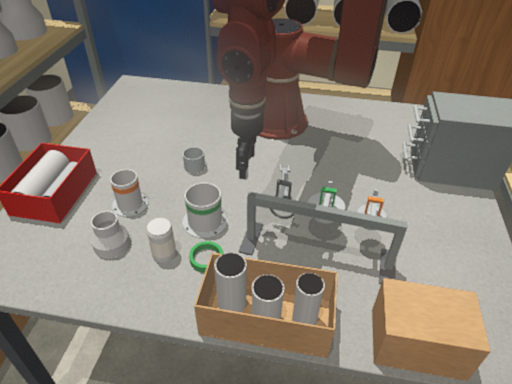

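View pics/side0.png

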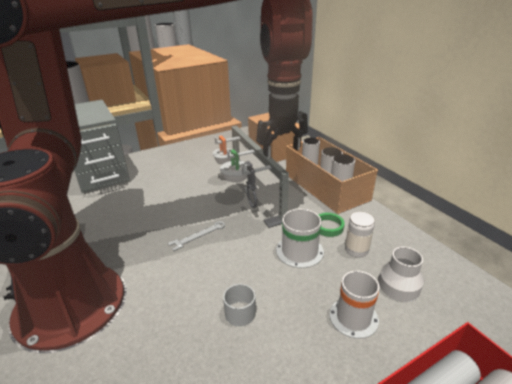

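The scene view shows the hanging things left to right at about (285,190) ring, (329,195) green and (375,207) orange, with the collars at (203,200) green and (127,185) orange. The side view agrees: loops at (221,146) orange, (235,158) green and (251,178) ring; collars at (301,228) and (359,290). Next I take coarse measurements with colour masks and zoomed crops.

```bash
cat > h.py <<'E'
import numpy as np, cv2
from scipy.spatial.transform import Rotation as Ro
def K(c):
    f=c['img'].shape[0]/2/np.tan(np.radians(c['vertical_fov'])/2); return f,c['cx'],c['cy']
def ext(c,s=None):
    if 'R' in c: return np.array(c['R']),np.array(c['t'])
    T=np.eye(4);T[:3,:3]=Ro.from_rotvec(s['tcp_rot']).as_matrix();T[:3,3]=s['eef_pos']
    M=np.linalg.inv(T@np.array(c['hand_eye'])); return M[:3,:3],M[:3,3]
def ray(c,uv,s=None):
    f,cx,cy=K(c);R,t=ext(c,s); d=R.T@np.array([(uv[0]-cx)/f,(uv[1]-cy)/f,1]); return -R.T@t,d/np.linalg.norm(d)
def plane(c,uv,z,s=None):
    o,d=ray(c,uv,s); return o+d*(z-o[2])/d[2]
def tri(*rs):
    A=sum(np.eye(3)-np.outer(d,d) for o,d in rs); b=sum((np.eye(3)-np.outer(d,d))@o for o,d in rs)
    p=np.linalg.solve(A,b); return p,[np.linalg.norm(np.cross(p-o,d)) for o,d in rs]
def proj(c,X,s=None):
    f,cx,cy=K(c);R,t=ext(c,s);p=R@np.array(X)+t; return np.array([f*p[0]/p[2]+cx,f*p[1]/p[2]+cy])
def mask(img,col):
    h=cv2.cvtColor(img,cv2.COLOR_BGR2HSV)
    lo,hi={'g':((50,120,50),(80,255,255)),'o':((3,140,120),(16,255,255))}[col]
    return cv2.inRange(h,lo,hi)
def blobs(img,col,amin=15):
    n,l,st,ce=cv2.connectedComponentsWithStats(mask(img,col))
    return [(st[i].tolist(),ce[i].round(1).tolist()) for i in range(1,n) if st[i][4]>=amin]
E
python3 - <<'E'
from h import *
import pickle
s,d=pickle.load(open('p0.pkl','rb'))
for n in ('scene','side'):
    for c in 'go':
        for b in blobs(d[n]['img'],c):
            if n=='side' and b[0][0]>400 : continue
            print(n,c,b)
a=cv2.resize(d['scene']['img'][140:290,80:400],None,fx=2.5,fy=2.5,interpolation=cv2.INTER_CUBIC)
b=d['side']['img'][115:340,200:440]
cv2.imwrite('pics/c1.png',a); cv2.imwrite('pics/c2.png',cv2.resize(b,None,fx=2.5,fy=2.5,interpolation=cv2.INTER_CUBIC))
E
```

```text
scene g ([322, 188, 14, 7, 56], [328.8, 190.0])
scene g ([190, 242, 32, 30, 180], [202.0, 253.3])
scene o ([49, 143, 11, 3, 15], [54.1, 143.9])
scene o ([23, 151, 11, 11, 21], [27.9, 155.9])
scene o ([113, 184, 24, 10, 82], [125.3, 189.9])
scene o ([365, 197, 19, 19, 86], [374.7, 202.3])
side o ([341, 291, 35, 17, 161], [357.1, 302.2])
```

View pics/c1.png

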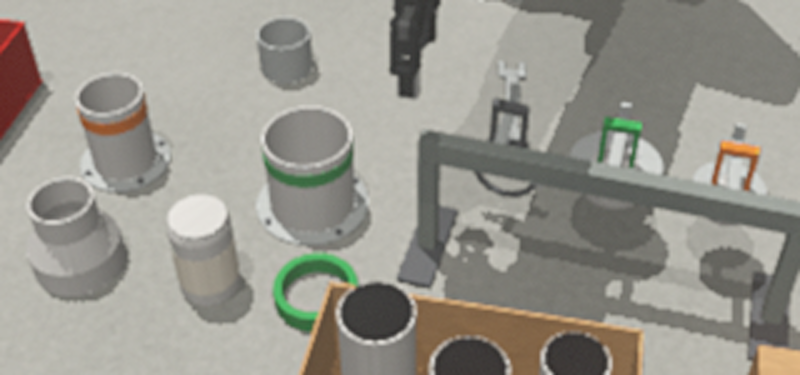

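View pics/c2.png

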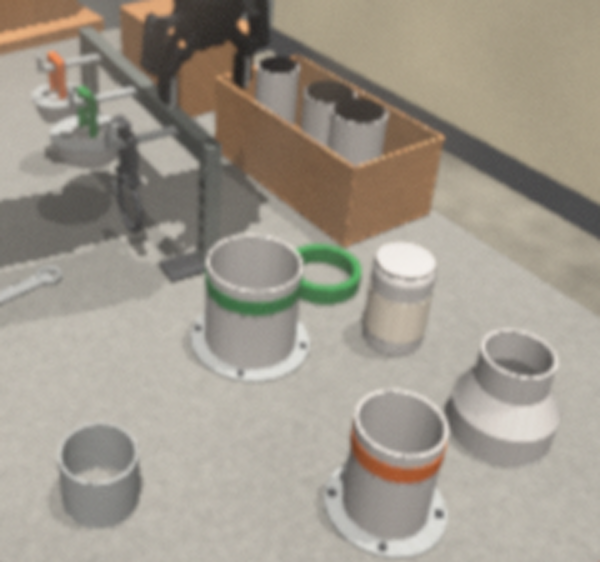

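Crop 1 (scene): the collar rim centres are at about (308,140) large and (112,95) small, loop tops at (622,119) green and (739,145) orange, and the crossbar runs along (430,133)-(800,205). Crop 2 (side): rims at (254,266) and (400,427), loop tops at (85,88) green and (56,55) orange. These give coarse positions, and the wrist camera can refine them.

```bash
python3 - <<'E'
from h import *
import pickle
s,d=pickle.load(open('p0.pkl','rb'))
A,B=d['scene'],d['side']
a=lambda u,v:(80+u/2.5,140+v/2.5)
b=lambda u,v:(200+u/2.5,115+v/2.5)
for n,p,q,z in [('Lcol',(308,140),(254.5,266),110),('Scol',(112,95),(400,427),110),('Lloop',(622,119),(85,88),170),('Sloop',(739,145),(56,55),170),('ring',(511,101),(122,120),170),('barend',(430,133),(213,145),172)]:
    P,e=tri(ray(A,a(*p)),ray(B,b(*q)))
    print(n,P.round(),np.round(e,1),plane(A,a(*p),z).round(),plane(B,b(*q),z).round())
print('bar',plane(A,a(430,133),172),plane(A,a(800,205),172))
for n,p,z in [('reducer',(80,255),20),('can top',(200,215),110),('tape',(316,290),12),('coupl top',(285,35),60),('wrench?',(285,35),0)]: print(n,plane(A,a(*p),z).round())
print('wrench',plane(B,b(0,300),0),plane(B,b(60,272),0))
E
```

```text
Lcol [ 581. -127.  102.] [1.2 1.2] [ 588. -123.  110.] [ 574. -137.  110.]
Scol [ 552. -373.  103.] [2.5 2.5] [ 558. -367.  110.] [ 548. -380.  110.]
Lloop [558. 214. 174.] [0.6 0.6] [554. 214. 170.] [561. 222. 170.]
Sloop [573. 334. 171.] [0.2 0.2] [571. 335. 170.] [574. 336. 170.]
ring [552.  99. 179.] [4.8 4.8] [548.  95. 170.] [560. 120. 170.]
barend [619.  17. 170.] [3.7 3.7] [617.  19. 172.] [617.   9. 172.]
bar [617.14356528  19.37794881 172.        ] [648.90509112 389.4518327  172.        ]
reducer [ 724. -351.   20.]
can top [ 719. -202.  110.]
tape [716. -86.  12.]
coupl top [ 345. -225.   60.]
wrench? [ 270. -252.   -0.]
wrench [365.60236746  79.9804047    0.        ] [450.62722743  92.0867048    0.        ]
```

Coarse positions (mm): large collar (581,-127), small collar (553,-372), green loop (557,215), orange loop (572,335), rack yaw about -0.1. The jaws must close along the rack's y, so I spin about -1.46 rad. First stop is over the large collar for a close look.

Request:
move_arm --plan '[{"slide": [-0.53,0.85,0],"spin": 0},{"slide": [-0.53,0.85,0],"spin": 0},{"slide": [-0.53,0.85,0],"spin": 0},{"slide": [-0.53,0.85,0],"spin": 0},{"slide": [-0.53,0.85,0],"spin": 0},{"slide": [0,0,0],"spin": -1},{"slide": [0,0,0],"spin": -1},{"slide": [0,0,0],"spin": -1},{"slide": [0,0,0],"spin": -1},{"slide": [0,0,0],"spin": -1},{"slide": [0,0,0],"spin": -1},{"slide": [0,0,0],"spin": -1}]'

```text
time: 1.35
eef_pos: [520.4, -127.4, 239.0]
tcp_rot: [-2.865, -1.288, 0.0]
wrist_force: [-0.1, 0.5, 0.4]
gripper_width: 85.4
```

Request:
move_arm --plan '[{"slide": [0,0,0],"spin": -1},{"slide": [0,0,0],"spin": -1},{"slide": [0,0,0],"spin": -1},{"slide": [0,0,0],"spin": -1},{"slide": [0,0,0],"spin": -1},{"slide": [0,0,0],"spin": -0.2},{"slide": [0,0,0],"spin": 0},{"slide": [0,0,0],"spin": 0}]'

```text
time: 2.15
eef_pos: [520.5, -127.5, 239.2]
tcp_rot: [-2.34, -2.097, -0.0]
wrist_force: [0.5, 1.1, 0.3]
gripper_width: 85.3
```

```bash
cat > snap.py <<'E'
from h import *
from bench import telemetry, viewer
import pickle,sys
def snap(name,cam='wrist'):
    s=telemetry.state(); c=viewer.capture(cam)
    pickle.dump((s,c),open(name+'.pkl','wb')); cv2.imwrite(f'pics/{name}.png',c['img'])
    print(name,'t',round(s['time'],2),s['eef_pos'].round(1),s['tcp_rot'].round(4),'q',np.round(s['q'],2),'F',s['wrist_force'].round(1),s['gripper_width'].round(1))
    return s,c
if __name__=='__main__': snap(*sys.argv[1:])
E
python3 snap.py w1
```

```text
Traceback (most recent call last):
  File "snap.py", line 9, in <module>
    if __name__=='__main__': snap(*sys.argv[1:])
                             ~~~~^^^^^^^^^^^^^^^
  File "snap.py", line 7, in snap
    print(name,'t',round(s['time'],2),s['eef_pos'].round(1),s['tcp_rot'].round(4),'q',np.round(s['q'],2),'F',s['wrist_force'].round(1),s['gripper_width'].round(1))
                                                                                                                                       ^^^^^^^^^^^^^^^^^^^^^^^^
AttributeError: 'float' object has no attribute 'round'
```

View pics/w1.png

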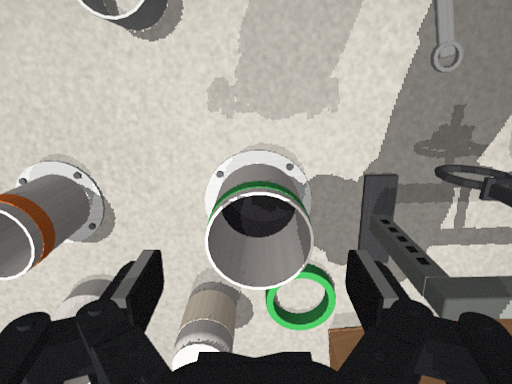

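The picture shows the large collar's rim as a white ring centred near (259,240), radius about 53 px; the small collar is at the left edge and the open fingers at the bottom. I cast the rim pixels onto z=110 and fit a circle.

```bash
sed -i "s/s\['gripper_width'\].round(1)/round(s['gripper_width'],1)/" snap.py
cat > rim.py <<'E'
from h import *
from scipy.optimize import least_squares
import pickle
def rim(name,guess,r0,z=110,thr=225):
    s,c=pickle.load(open(name+'.pkl','rb')); img=c['img']
    m=(img.min(2)>thr).astype(np.uint8); ys,xs=np.nonzero(m)
    P=np.array([plane(c,(x,y),z,s)[:2] for x,y in zip(xs,ys)])
    cen=np.array(guess,float); tol=12
    for k in range(8):
        dd=np.linalg.norm(P-cen,axis=1); sel=abs(dd-r0)<tol; Q=P[sel]
        f=least_squares(lambda p:np.hypot(*(Q-p[:2]).T)-p[2],[*cen,r0],loss='soft_l1'); cen=f.x[:2]; tol=max(4,tol*.7)
    ang=np.degrees(np.arctan2(*(Q-cen).T[::-1])); cov=len(set((ang//20).astype(int)))
    print(name,'rim',f.x.round(2),'n',len(Q),'cov',cov,'/18 rms',np.sqrt(np.mean(f.fun**2)).round(2)); return f.x
E
python3 - <<'E'
from h import *; from rim import *
s,c=pickle.load(open('w1.pkl','rb')); print(s['time'],plane(c,(259,240),110,s))
rim('w1',plane(c,(259,240),110,s)[:2],49)
rim('w1',plane(c,(10,245),110,s)[:2],37)
E
```

```text
2.15 [ 576.05238055 -130.16121051  110.        ]
w1 rim [ 579.11 -130.66   48.98] n 591 cov 14 /18 rms 0.82
w1 rim [ 553.42 -377.01   37.05] n 241 cov 9 /18 rms 0.69
```

Request:
move_arm --plan '[{"slide": [-0.93,0,0],"spin": 0},{"slide": [-0.93,0,0],"spin": 0},{"slide": [-0.93,0,0],"spin": 0},{"slide": [-0.93,0,0],"spin": 0},{"slide": [-0.93,0,0],"spin": 0},{"slide": [-0.93,0,0],"spin": 0},{"slide": [-0.93,0,0],"spin": 0},{"slide": [-0.93,0,0],"spin": 0},{"slide": [-0.93,0,0],"spin": 0},{"slide": [0,0,0],"spin": 0},{"slide": [0,0,0],"spin": 0}]'

```text
time: 3.3
eef_pos: [493.5, -377.3, 239.0]
tcp_rot: [-2.338, -2.097, -0.0]
wrist_force: [0.2, 0.1, 0.1]
gripper_width: 85.2
```

```bash
python3 snap.py w2; python3 -c "
from rim import *
rim('w2',(553.4,-377),37.05)
rim('w2',(579,-130.6),49)"
```

```text
w2 t 3.3 [ 493.5 -377.3  239. ] [-2.3385e+00 -2.0968e+00 -4.0000e-04] q [-0.86  0.17  0.17  1.57  0.   -0.75] F [0.2 0.1 0.1] 85.2
w2 rim [ 553.46 -376.31   36.81] n 314 cov 11 /18 rms 0.79
w2 rim [ 580.6  -130.86   47.34] n 66 cov 3 /18 rms 0.67
```

Large collar centre is (579.1,-130.7) and small is (553.5,-376.3); the fitted radii match. Next, over to the rack.

Request:
move_arm --plan '[{"slide": [0.99,-0.046,0],"spin": 0},{"slide": [0.99,-0.046,0],"spin": 0},{"slide": [0.99,-0.046,0],"spin": 0},{"slide": [0.99,-0.046,0],"spin": 0},{"slide": [0.99,-0.046,0],"spin": 0},{"slide": [0.99,-0.046,0],"spin": 0},{"slide": [0.99,-0.046,0],"spin": 0},{"slide": [0.99,-0.046,0],"spin": 0},{"slide": [0.99,-0.046,0],"spin": 0},{"slide": [0.99,-0.046,0],"spin": 0},{"slide": [0.99,-0.046,0],"spin": 0}]'

```text
time: 4.45
eef_pos: [513.1, -48.4, 239.6]
tcp_rot: [2.336, 2.1, 0.001]
wrist_force: [1.4, -0.1, 0.1]
gripper_width: 85.6
```

Request:
move_arm --plan '[{"slide": [0.99,-0.046,0],"spin": 0},{"slide": [0.99,-0.046,0],"spin": 0},{"slide": [0.99,-0.046,0],"spin": 0},{"slide": [0.99,-0.046,0],"spin": 0},{"slide": [0.99,-0.046,0],"spin": 0},{"slide": [0.99,-0.046,0],"spin": 0},{"slide": [0.99,-0.046,0],"spin": 0},{"slide": [0.99,-0.046,0],"spin": 0},{"slide": [0.99,-0.046,0],"spin": 0},{"slide": [0.99,-0.046,0],"spin": 0},{"slide": [0.99,-0.046,0],"spin": 0},{"slide": [0,0,0],"spin": 0}]'

```text
time: 5.65
eef_pos: [531.9, 279.5, 239.3]
tcp_rot: [-2.332, -2.104, -0.001]
wrist_force: [1.0, -0.2, 0.3]
gripper_width: 85.2
```

```bash
python3 snap.py w3; python3 - <<'E'
from h import *; import pickle
s,c=pickle.load(open('w3.pkl','rb'))
for k in 'go':
    for b in blobs(c['img'],k,60): print(k,b,plane(c,b[1],170,s).round(1))
E
```

```text
w3 t 5.65 [531.9 279.5 239.3] [-2.3323e+00 -2.1037e+00 -9.0000e-04] q [0.27 0.11 0.1  1.56 0.   0.37] F [ 1.  -0.2  0.3] 85.2
g ([138, 212, 66, 45, 1235], [173.8, 240.9]) [551.  218.9 170. ]
o ([307, 241, 56, 19, 730], [331.6, 249.9]) [569.8 330.8 170. ]
```

View pics/w3.png

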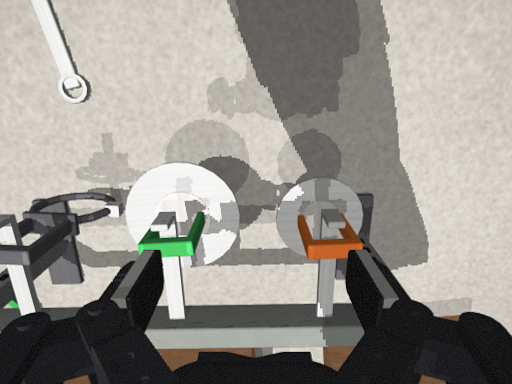

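The picture shows the large plug's green loop at about (172,245) and the small plug's orange loop at about (331,250), each hanging on a strip in front of the crossbar; the ring is at the left. The lower (far) edge of each loop's top bar gives its position and yaw.

```bash
cat > loop.py <<'E'
from h import *; import pickle
def loop(name,k,z=170):
    s,c=pickle.load(open(name+'.pkl','rb')); m=mask(c['img'],k)
    n,l,st,_=cv2.connectedComponentsWithStats(m); i=1+np.argmax(st[1:,4]); m=l==i
    cols=np.nonzero(m.any(0))[0]; bot=np.array([np.nonzero(m[:,u])[0].max() for u in cols])
    P=np.array([plane(c,(u,v+.5),z,s)[:2] for u,v in zip(cols,bot)])
    # bottom edge columns: robust line
    g=np.abs(bot-np.median(bot))<6; Q=P[g]
    vx,vy,x0,y0=cv2.fitLine(Q.astype(np.float32),cv2.DIST_HUBER,0,.01,.01).ravel()
    if vy<0: vx,vy=-vx,-vy
    e=(Q-[x0,y0])@np.array([-vy,vx]); Q=Q[abs(e)<2]; t=(Q-[x0,y0])@np.array([vx,vy])
    mid=np.array([x0,y0])+np.array([vx,vy])*(t.min()+t.max())/2
    print(k,'far-edge mid',mid.round(1),'len',(t.max()-t.min()).round(1),'yaw y-axis',np.arctan2(-vx,vy).round(4),'centre',(mid+6*np.array([-vy,vx])).round(1),'px',cols[g][[0,-1]],bot[g][[0,-1]])
if __name__=='__main__':
    import sys
    for k in 'go': loop(sys.argv[1],k)
E
python3 loop.py w3; python3 - <<'E'
from h import *; import pickle
s,c=pickle.load(open('w3.pkl','rb'))
for n,p in [('Lhook@bar',(176,318)),('Shook@bar',(325,317)),('L lip',(166,219)),('S lip',(332,217))]: print(n,plane(c,p,160 if 'bar' in n else 178,s).round(1))
print(Ro.from_rotvec(s['tcp_rot']).as_matrix().round(3))
E
```

```text
g far-edge mid [560.2 212.5] len 36.6 yaw y-axis -0.2705 centre [554.4 214.1] px [139 194] [253 250]
o far-edge mid [576.2 327.2] len 29.1 yaw y-axis -0.0617 centre [570.2 327.6] px [307 347] [256 257]
Lhook@bar [625.3 204.6 160. ]
Shook@bar [636.8 325.9 160. ]
L lip [530.4 219.3 178. ]
S lip [540.4 330.  178. ]
[[ 0.103  0.995 -0.   ]
 [ 0.995 -0.103  0.001]
 [ 0.001 -0.    -1.   ]]
```

```bash
python3 - <<'E'
import cv2
i=cv2.imread('pics/w3.png')[190:290,110:390]
cv2.imwrite('pics/c3.png',cv2.resize(i,None,fx=2.85,fy=2.85*1.6,interpolation=cv2.INTER_CUBIC))
E
```

```text
(no output)
```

View pics/c3.png

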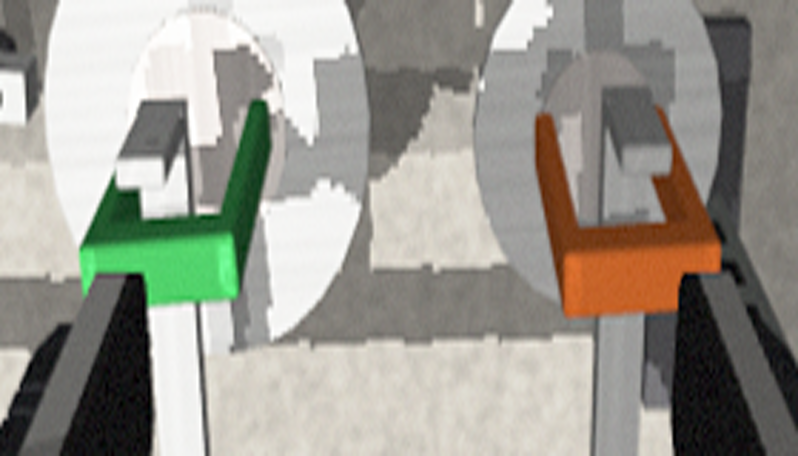

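The crop shows the green top bar with near corners (82,250) and (238,234) and far corner (236,297); the orange has near corners (565,255) and (720,240) and far corner (567,316). The far outer corners are hidden by the fingers.

```bash
python3 - <<'E'
from h import *; import pickle
s,c=pickle.load(open('w3.pkl','rb'))
f=lambda U,V,z:plane(c,(110+U/2.85,190+V/4.56),z,s)[:2]
for n,a,b,q in [('L',(82,250),(238,234),(236,297)),('S',(565,255),(720,240),(567,316))]:
    a,b,q=[f(*p,170) for p in (a,b,q)]
    d=(b-a)/np.linalg.norm(b-a); nrm=np.array([d[1],-d[0]])
    print(n,a.round(1),b.round(1),q.round(1),'len',np.linalg.norm(b-a).round(1),'yaw',np.arctan2(-d[0],d[1]).round(3),'thick',((q-a)@nrm).round(1),'centre',((a+b)/2+nrm*6).round(1))
for n,p in [('Llip',(150,110)),('Llipfront',(140,175)),('Slip',(640,120)),('Slipf',(640,160))]: print(n,f(*p,178).round(1))
for n,p in [('Lstrip',(173,360)),('Sstrip',(618,380))]: print(n,f(*p,160).round(1))
E
```

```text
L [551.5 193.3] [552.7 232.8] [563.7 230.5] len 39.5 yaw -0.032 thick 11.1 centre [558.1 212.9]
S [564.8 314.2] [566.2 353. ] [575.8 314.1] len 38.9 yaw -0.035 thick 11.0 centre [571.5 333.4]
Llip [526.7 217.7]
Llipfront [536.7 213.3]
Slip [540.  331.7]
Slipf [546.5 331.6]
Lstrip [579.4 208.8]
Sstrip [595.7 328.7]
```

Loop centres: large (558,213), small (571.5,333.4). The tool's x is already aligned with the rack's y. I take the large plug first: above it, then down to TCP z of about 135.

Request:
move_arm --plan '[{"slide": [-0.706,0.363,0],"spin": 0},{"slide": [-0.706,0.363,0],"spin": 0},{"slide": [-0.706,0.363,0],"spin": 0},{"slide": [0,0,0],"spin": 0},{"slide": [0,0,0.7],"spin": 0},{"slide": [0,0,0.7],"spin": 0},{"slide": [0,0,0.7],"spin": 0},{"slide": [0,0,0.7],"spin": 0},{"slide": [0,0,0.67],"spin": 0},{"slide": [0,0,0],"spin": 0}]' --claw 1

```text
time: 6.7
eef_pos: [556.6, 209.1, 132.4]
tcp_rot: [-2.335, -2.098, 0.006]
wrist_force: [-0.2, -0.9, -0.5]
gripper_width: 85.5
```

Request:
move_arm --plan '[{"slide": [0,0,0],"spin": 0},{"slide": [0,0,0],"spin": 0},{"slide": [0,0,0],"spin": 0},{"slide": [0,0,0],"spin": 0},{"slide": [0,0,0],"spin": 0},{"slide": [0,0,0],"spin": 0},{"slide": [0,0,0],"spin": 0},{"slide": [0,0,0],"spin": 0}]' --claw 0

```text
time: 7.5
eef_pos: [559.7, 209.3, 136.9]
tcp_rot: [2.336, 2.099, 0.003]
wrist_force: [-1.7, 0.3, 6.5]
gripper_width: 38.9
```

```bash
python3 snap.py w4
```

```text
w4 t 7.5 [559.7 209.3 136.9] [2.3359 2.0991 0.0033] q [ 0.14  0.1  -0.09  1.38  0.    0.25] F [-1.7  0.3  6.5] 38.9
```

View pics/w4.png

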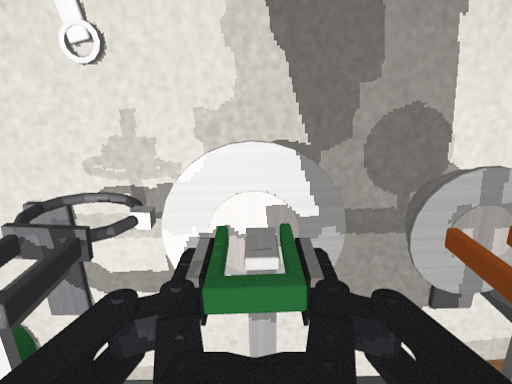

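The picture shows both pads closed on the sides of the green loop (width 38.9), with the hook's lip inside the window at (263,250). Now I lift 30 mm.

Request:
move_arm --plan '[{"slide": [0,0,-0.33],"spin": 0},{"slide": [0,0,-0.33],"spin": 0},{"slide": [0,0,-0.34],"spin": 0},{"slide": [0,0,0],"spin": 0},{"slide": [0,0,0],"spin": 0}]'

```text
time: 8.05
eef_pos: [559.2, 209.1, 165.6]
tcp_rot: [2.337, 2.099, 0.001]
wrist_force: [-0.4, 0.9, -1.5]
gripper_width: 39.5
```

Request:
move_arm --plan '[{"slide": [0,-0.4,0],"spin": 0},{"slide": [0,-0.6,0],"spin": 0},{"slide": [0,-0.6,0],"spin": 0},{"slide": [0,-0.6,0],"spin": 0},{"slide": [0,-0.6,0],"spin": 0},{"slide": [0,-0.6,0],"spin": 0},{"slide": [0,0,0],"spin": 0},{"slide": [0,0,0],"spin": 0}]'

```text
time: 8.85
eef_pos: [457.5, 220.0, 165.0]
tcp_rot: [2.336, 2.1, 0.0]
wrist_force: [0.7, 0.1, -1.1]
gripper_width: 39.4
```

```bash
python3 snap.py w5
```

```text
w5 t 8.85 [457.5 220.  165. ] [2.3364e+00 2.0999e+00 2.0000e-04] q [ 0.19 -0.18 -0.32  1.44 -0.    0.3 ] F [ 0.7  0.1 -1.1] 39.4
```

View pics/w5.png

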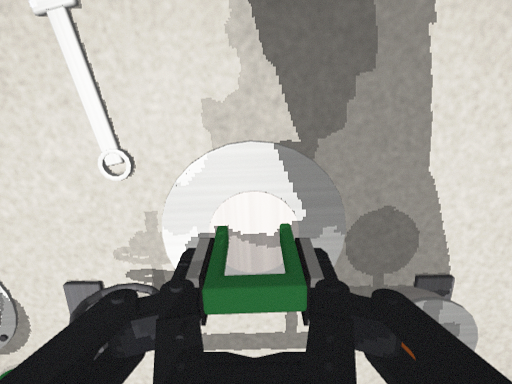

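The plug is off the hook and hanging straight, with the flange arc spanning (162..346, top 140). I fit the flange circle in the tool frame to get the plug's offset from the TCP.

```bash
cat > flange.py <<'E'
from h import *; from scipy.optimize import least_squares; import pickle
def flange(name,r,zt,rowmax=265):
    s,c=pickle.load(open(name+'.pkl','rb')); g=cv2.cvtColor(c['img'],cv2.COLOR_BGR2GRAY)
    E=cv2.Canny(g,40,100); ys,xs=np.nonzero(E[:rowmax]); f,cx,cy=K(c); H=np.array(c['hand_eye'])
    def pl(z):
        d=np.stack([(xs-cx)/f,(ys-cy)/f,np.ones(len(xs))]).T@H[:3,:3].T; o=H[:3,3]; return (o+d*((z-o[2])/d[:,2])[:,None])[:,:2]
    for z in (zt-4,zt,zt+4):
        P=pl(z); best=(0,None)
        for x in np.arange(-6,6.1,1):
            for y in np.arange(-10,10.1,1):
                n=(abs(np.hypot(*(P-[x,y]).T)-r)<1).sum()
                if n>best[0]: best=(n,(x,y))
        p=np.array(best[1])
        for k in range(5):
            Q=P[abs(np.hypot(*(P-p).T)-r)<1.5]; p=least_squares(lambda p:np.hypot(*(Q-p).T)-r,p,loss='soft_l1').x
        fr=least_squares(lambda p:np.hypot(*(Q-p[:2]).T)-p[2],[*p,r],loss='soft_l1').x
        print(name,'z',z,'n',len(Q),'centre(tool)',p.round(2),'free',fr.round(2))
if __name__=='__main__':
    import sys; flange(sys.argv[1],float(sys.argv[2]),float(sys.argv[3]))
E
python3 flange.py w5 51 25
```

```text
w5 z 21.0 n 460 centre(tool) [-0.85 -3.39] free [-1.01 -4.3  50.22]
w5 z 25.0 n 477 centre(tool) [-1.28 -2.95] free [-1.28 -2.98 50.97]
w5 z 29.0 n 426 centre(tool) [-0.97 -2.51] free [-1.13 -1.61 51.75]
```

At the expected depth the free-fit radius comes out at 51, so the plug centre is at tool (-1.1,-3.0). The collar was measured with the same camera and orientation, so biases cancel, and the TCP target over the large collar is (582.2,-129.9). I rise and travel clear of the ring's hook.

Request:
move_arm --plan '[{"slide": [0,0,-0.75],"spin": 0},{"slide": [0,0,-0.75],"spin": 0},{"slide": [-0.6,0,0],"spin": 0},{"slide": [-0.9,0,0],"spin": 0},{"slide": [-1,0,0],"spin": 0},{"slide": [-1,0,0],"spin": 0},{"slide": [-1,0,0],"spin": 0},{"slide": [-1,0,0],"spin": 0},{"slide": [-1,0,0],"spin": 0},{"slide": [-1,0,0],"spin": 0},{"slide": [-1,0,0],"spin": 0},{"slide": [-0.5,0,0],"spin": 0}]'

```text
time: 10.1
eef_pos: [428.9, -51.0, 210.2]
tcp_rot: [2.339, 2.097, -0.0]
wrist_force: [0.1, 0.1, -1.6]
gripper_width: 39.3
```

Request:
move_arm --plan '[{"slide": [-0.36,0.6,0],"spin": 0},{"slide": [-0.36,0.8,0],"spin": 0},{"slide": [-0.36,0.8,0],"spin": 0},{"slide": [-0.36,0.8,0],"spin": 0},{"slide": [-0.36,0.8,0],"spin": 0},{"slide": [-0.36,0.8,0],"spin": 0},{"slide": [0,0.5,0],"spin": 0},{"slide": [0,0,0],"spin": 0},{"slide": [0,0,0],"spin": 0}]'

```text
time: 11.0
eef_pos: [573.8, -129.4, 209.6]
tcp_rot: [-2.336, -2.099, 0.001]
wrist_force: [-0.2, -0.5, -1.3]
gripper_width: 39.3
```

```bash
python3 snap.py w6; python3 flange.py w6 51 25; cat > rel.py <<'E'
import sys; from bench import telemetry; import numpy as np; from scipy.spatial.transform import Rotation as Ro
t=np.array([float(a) for a in sys.argv[1:4]]); s=telemetry.state(); R=Ro.from_rotvec(s['tcp_rot']).as_matrix()
d=R.T@(t-s['eef_pos']); print('at',s['eef_pos'].round(1),'t',round(s['time'],2),'F',s['wrist_force'].round(1),'tool mm',d.round(1),'units',(d/30).round(3),'tilt',np.degrees(np.arccos(-R[2,2])).round(2),'yaw',np.arctan2(R[1,0],R[0,0]).round(4),'q6',s['q'][5].round(2))
E
python3 rel.py 582.2 -129.9 180; python3 -c "
from rim import *
rim('w6',(579.1,-130.7),49)"
```

```text
w6 t 11.0 [ 573.8 -129.4  209.6] [-2.3361e+00 -2.0989e+00  8.0000e-04] q [-0.44  0.07  0.    1.51 -0.   -0.34] F [-0.2 -0.5 -1.3] 39.3
w6 z 21.0 n 457 centre(tool) [ 0.09 -4.08] free [-0.17 -4.44 50.63]
w6 z 25.0 n 533 centre(tool) [-1.42 -3.04] free [-1.44 -3.39 50.69]
w6 z 29.0 n 543 centre(tool) [-1.2 -2.6] free [-1.26 -1.96 51.53]
at [ 573.5 -129.2  209.9] t 11.05 F [ 0.9  0.2 -1.6] tool mm [ 0.2  8.7 29.9] units [0.008 0.291 0.997] tilt 0.05 yaw 1.464 q6 -0.34
w6 rim [ 560.54 -134.95   47.99] n 1064 cov 17 /18 rms 2.15
```

Request:
move_arm --plan '[{"slide": [0.01,0.29,0],"spin": 0},{"slide": [0,0,0.5],"spin": 0},{"slide": [0,0,0.5],"spin": 0},{"slide": [0,0,0],"spin": 0},{"slide": [0,0,0],"spin": 0}]'

```text
time: 11.55
eef_pos: [581.9, -129.5, 179.2]
tcp_rot: [-2.336, -2.099, 0.001]
wrist_force: [0.4, -0.7, -0.6]
gripper_width: 39.3
```

```bash
python3 snap.py w7; python3 snap.py s7 side; python3 flange.py w7 51 25;python3 rel.py 582.2 -129.9 155; python3 - <<'E'
import cv2
a=cv2.imread('pics/w7.png'); b=cv2.resize(cv2.imread('pics/s7.png')[120:312,220:430],None,fx=2,fy=2)
cv2.imwrite('pics/v7.png',cv2.resize(cv2.hconcat([a[:384],b]),None,fx=.85,fy=.85))
E
```

```text
w7 t 11.55 [ 581.9 -129.5  179.2] [-2.3356e+00 -2.0988e+00  1.0000e-03] q [-0.44  0.09 -0.03  1.46  0.   -0.33] F [ 0.4 -0.7 -0.6] 39.3
s7 t 11.6 [ 582.4 -129.7  180.1] [-2.3366e+00 -2.0995e+00  2.0000e-04] q [-0.44  0.09 -0.02  1.46 -0.   -0.33] F [ 0.5 -0.2 -1.5] 39.1
w7 z 21.0 n 463 centre(tool) [ 0.36 -5.04] free [ 0.5  -4.76 51.26]
w7 z 25.0 n 500 centre(tool) [-1.46 -3.11] free [-1.47 -3.39 50.75]
w7 z 29.0 n 488 centre(tool) [-1.57 -2.71] free [-1.54 -1.85 51.7 ]
at [ 582.7 -129.9  180.6] t 11.65 F [ 0.5  0.2 -1.3] tool mm [-0.1 -0.5 25.6] units [-0.002 -0.015  0.852] tilt 0.03 yaw 1.464 q6 -0.33
```

View pics/v7.png

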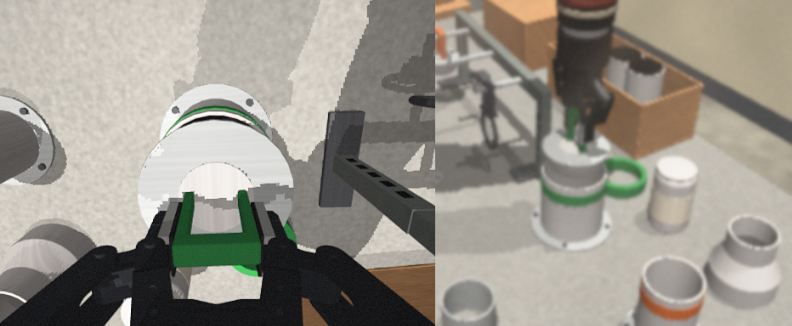

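The left half shows the flange concentric with the collar behind it; the side view shows the plug just above the rim. I lower in steps and watch the force.

Request:
move_arm --plan '[{"slide": [0,0,0.3],"spin": 0},{"slide": [0,0,0.3],"spin": 0},{"slide": [0,0,0.2],"spin": 0},{"slide": [0,0,0],"spin": 0}]'

```text
time: 12.05
eef_pos: [581.9, -129.5, 154.6]
tcp_rot: [-2.335, -2.098, 0.001]
wrist_force: [-0.5, 1.1, -0.8]
gripper_width: 38.9
```

Request:
move_arm --plan '[{"slide": [0,0,0.1],"spin": 0},{"slide": [0,0,0.1],"spin": 0},{"slide": [0,0,0.1],"spin": 0},{"slide": [0,0,0],"spin": 0}]'

```text
time: 12.45
eef_pos: [582.5, -129.8, 146.8]
tcp_rot: [-2.337, -2.099, 0.0]
wrist_force: [-0.3, 0.6, -2.2]
gripper_width: 39.0
```

Request:
move_arm --plan '[{"slide": [0,0,0.1],"spin": 0},{"slide": [0,0,0.1],"spin": 0},{"slide": [0,0,0.03],"spin": 0},{"slide": [0,0,0],"spin": 0}]'

```text
time: 12.85
eef_pos: [582.5, -129.8, 140.1]
tcp_rot: [-2.337, -2.1, 0.0]
wrist_force: [-0.1, 0.1, -2.5]
gripper_width: 38.8
```

Request:
move_arm --plan '[{"slide": [0,0,0.05],"spin": 0},{"slide": [0,0,0.04],"spin": 0},{"slide": [0,0,0],"spin": 0}]'

```text
time: 13.15
eef_pos: [583.0, -130.1, 139.2]
tcp_rot: [2.336, 2.099, 0.001]
wrist_force: [-3.1, 0.4, 8.3]
gripper_width: 39.1
```

The flange has landed: upward force 8 N at z of about 139. I press slightly, then release.

Request:
move_arm --plan '[{"slide": [0,0,0.03],"spin": 0},{"slide": [0,0,0],"spin": 0},{"slide": [0,0,0],"spin": 0}]'

```text
time: 13.45
eef_pos: [583.2, -130.1, 139.1]
tcp_rot: [2.335, 2.098, 0.002]
wrist_force: [-4.9, -0.2, 12.3]
gripper_width: 39.2
```

Request:
move_arm --plan '[{"slide": [0,0,0],"spin": 0},{"slide": [0,0,0],"spin": 0},{"slide": [0,0,0],"spin": 0},{"slide": [0,0,0],"spin": 0},{"slide": [0,0,0],"spin": 0},{"slide": [0,0,0],"spin": 0}]' --claw 1

```text
time: 14.05
eef_pos: [582.6, -129.8, 136.6]
tcp_rot: [-2.337, -2.1, 0.0]
wrist_force: [0.0, 0.2, 1.0]
gripper_width: 85.2
```

Request:
move_arm --plan '[{"slide": [0,0,-0.5],"spin": 0},{"slide": [0,0,-1],"spin": 0},{"slide": [0,0,-1],"spin": 0},{"slide": [0,0,-0.85],"spin": 0},{"slide": [0,0,0],"spin": 0}]'

```text
time: 14.55
eef_pos: [584.3, -130.6, 242.9]
tcp_rot: [2.332, 2.095, 0.004]
wrist_force: [0.2, -0.2, 0.1]
gripper_width: 85.3
```

```bash
python3 snap.py w8; python3 snap.py s8 side; python3 rel.py 571.5 333.4 239; python3 - <<'E'
import cv2
a=cv2.imread('pics/w8.png'); b=cv2.resize(cv2.imread('pics/s8.png')[150:278,220:360],None,fx=3,fy=3,interpolation=cv2.INTER_CUBIC)
cv2.imwrite('pics/v8.png',cv2.resize(cv2.hconcat([a[:384],b]),None,fx=.84,fy=.84))
E
```

```text
w8 t 14.55 [ 584.3 -130.6  242.9] [2.3319 2.0953 0.0044] q [-0.44  0.09  0.09  1.56  0.   -0.33] F [ 0.2 -0.2  0.1] 85.3
s8 t 14.6 [ 583.7 -130.4  240.4] [2.3337 2.0969 0.0029] q [-0.44  0.09  0.09  1.56  0.   -0.33] F [ 0.3  0.3 -0.6] 85.4
at [ 583.1 -130.1  238.5] t 14.65 F [-0.1 -0.4  0.4] tool mm [459.6 -60.9  -0.9] units [15.319 -2.03  -0.029] tilt 0.12 yaw 1.4641 q6 -0.33
```

View pics/v8.png

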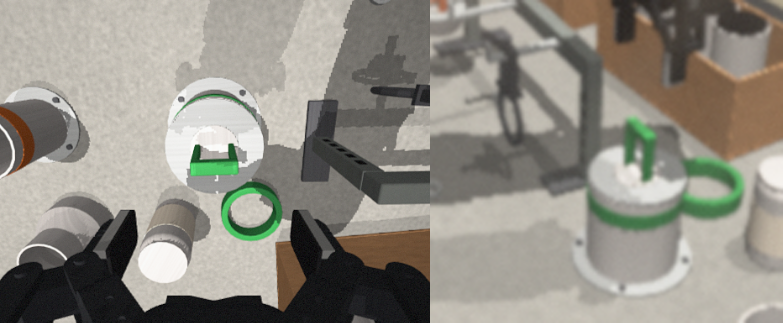

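The large plug sits flat and centred in its collar in both views, and the ring is still on its hook. Next is the small plug, at about (570,332).

Request:
move_arm --plan '[{"slide": [0.7,-0.13,0],"spin": 0},{"slide": [0.98,-0.13,0],"spin": 0},{"slide": [0.98,-0.13,0],"spin": 0},{"slide": [0.98,-0.13,0],"spin": 0},{"slide": [0.98,-0.13,0],"spin": 0},{"slide": [0.98,-0.13,0],"spin": 0},{"slide": [0.98,-0.13,0],"spin": 0},{"slide": [0.98,-0.13,0],"spin": 0},{"slide": [0.98,-0.13,0],"spin": 0},{"slide": [0.98,-0.13,0],"spin": 0},{"slide": [0.98,-0.13,0],"spin": 0},{"slide": [0.98,-0.13,0],"spin": 0}]'

```text
time: 15.85
eef_pos: [572.1, 218.7, 236.1]
tcp_rot: [-2.336, -2.099, 0.002]
wrist_force: [-0.0, -0.5, 0.3]
gripper_width: 85.5
```

Request:
move_arm --plan '[{"slide": [0.98,-0.13,0],"spin": 0},{"slide": [0.98,-0.13,0],"spin": 0},{"slide": [0.98,-0.13,0],"spin": 0},{"slide": [0.9,-0.13,0],"spin": 0},{"slide": [0,0,0],"spin": 0},{"slide": [0,0,0],"spin": 0}]'

```text
time: 16.45
eef_pos: [569.0, 333.9, 236.0]
tcp_rot: [-2.335, -2.101, 0.003]
wrist_force: [0.3, -1.2, -0.3]
gripper_width: 85.4
```

```bash
python3 snap.py w9; python3 rel.py 570 332.5 135; python3 - <<'E'
from h import *; import pickle
s,c=pickle.load(open('w9.pkl','rb')); m=mask(c['img'],'o')
for b in blobs(c['img'],'o',60):
    print(b)
    x,y,w,h,_=b[0]
    print('top bar far-edge L/R z170',plane(c,(x,y+h),170,s).round(1),plane(c,(x+w,y+h),170,s).round(1))
E
```

```text
w9 t 16.45 [569.  333.9 236. ] [-2.3353 -2.1007  0.0029] q [ 0.33  0.29  0.3   1.58 -0.    0.44] F [ 0.3 -1.2 -0.3] 85.4
at [569.3 333.3 236.4] t 16.5 F [ 0.6 -0.  -0.3] tool mm [ -0.6   0.9 101.4] units [-0.02   0.03   3.378] tilt 0.08 yaw 1.4641 q6 0.44
([226, 181, 59, 41, 848], [255.1, 203.8])
top bar far-edge L/R z170 [575.7 312.6 170. ] [579.9 353.  170. ]
```

Request:
move_arm --plan '[{"slide": [0,0.05,0.5],"spin": 0},{"slide": [0,0,0.7],"spin": 0},{"slide": [0,0,0.7],"spin": 0},{"slide": [0,0,0.7],"spin": 0},{"slide": [0,0,0.75],"spin": 0},{"slide": [0,0,0],"spin": 0},{"slide": [0,0,0],"spin": 0}]'

```text
time: 17.2
eef_pos: [570.8, 332.7, 136.3]
tcp_rot: [-2.338, -2.098, 0.002]
wrist_force: [0.3, 0.1, 0.4]
gripper_width: 85.3
```

Request:
move_arm --plan '[{"slide": [0,0,0],"spin": 0},{"slide": [0,0,0],"spin": 0},{"slide": [0,0,0],"spin": 0},{"slide": [0,0,0],"spin": 0},{"slide": [0,0,0],"spin": 0},{"slide": [0,0,0],"spin": 0},{"slide": [0,0,0],"spin": 0},{"slide": [0,0,0],"spin": 0}]' --claw 0

```text
time: 18.0
eef_pos: [571.6, 333.8, 137.9]
tcp_rot: [2.336, 2.099, 0.003]
wrist_force: [-0.5, -0.1, 6.4]
gripper_width: 38.7
```

Request:
move_arm --plan '[{"slide": [0,0,-0.33],"spin": 0},{"slide": [0,0,-0.33],"spin": 0},{"slide": [0,0,-0.34],"spin": 0},{"slide": [0,0,0],"spin": 0},{"slide": [0,0,0],"spin": 0}]'

```text
time: 18.5
eef_pos: [571.3, 333.7, 167.1]
tcp_rot: [2.337, 2.1, 0.001]
wrist_force: [0.2, -0.6, -1.5]
gripper_width: 39.3
```

Gripped (width 39.3) and lifted 29 mm. Now I take it off the hook.

Request:
move_arm --plan '[{"slide": [0,-0.4,0],"spin": 0},{"slide": [0,-0.6,0],"spin": 0},{"slide": [0,-0.6,0],"spin": 0},{"slide": [0,-0.6,0],"spin": 0},{"slide": [0,-0.6,0],"spin": 0},{"slide": [0,-0.6,0],"spin": 0},{"slide": [0,-0.4,0],"spin": 0},{"slide": [0,0,0],"spin": 0},{"slide": [0,0,0],"spin": 0}]'

```text
time: 19.4
eef_pos: [458.1, 345.7, 166.6]
tcp_rot: [2.336, 2.1, 0.001]
wrist_force: [0.2, -0.8, -1.5]
gripper_width: 38.9
```

```bash
python3 snap.py w10; python3 flange.py w10 39 26
```

```text
w10 t 19.4 [458.1 345.7 166.6] [2.3364e+00 2.0996e+00 5.0000e-04] q [ 0.42  0.02 -0.12  1.43 -0.    0.53] F [ 0.2 -0.8 -1.5] 38.9
w10 z 22.0 n 367 centre(tool) [-0.77 -1.12] free [-0.83 -1.83 38.41]
w10 z 26.0 n 386 centre(tool) [-0.84 -0.35] free [-0.85 -0.62 38.77]
w10 z 30.0 n 396 centre(tool) [-0.87  0.45] free [-0.85  0.8  39.3 ]
```

Plug centre is at tool (-0.85,-0.4), so the TCP target over the small collar is (554.0,-375.6). I rise and travel along the same inner corridor.

Request:
move_arm --plan '[{"slide": [0,0,-0.75],"spin": 0},{"slide": [0,0,-0.75],"spin": 0},{"slide": [-0.6,0,0],"spin": 0},{"slide": [-0.9,0,0],"spin": 0},{"slide": [-1,0,0],"spin": 0},{"slide": [-1,0,0],"spin": 0},{"slide": [-1,0,0],"spin": 0},{"slide": [-1,0,0],"spin": 0},{"slide": [-1,0,0],"spin": 0},{"slide": [-1,0,0],"spin": 0},{"slide": [-1,0,0],"spin": 0},{"slide": [-1,0,0],"spin": 0}]'

```text
time: 20.65
eef_pos: [427.7, 60.7, 211.9]
tcp_rot: [2.337, 2.099, 0.0]
wrist_force: [0.5, -0.5, -1.5]
gripper_width: 39.6
```

Request:
move_arm --plan '[{"slide": [-1,0,0],"spin": 0},{"slide": [-1,0,0],"spin": 0},{"slide": [-1,0,0],"spin": 0},{"slide": [-1,0,0],"spin": 0},{"slide": [-1,0,0],"spin": 0},{"slide": [-1,0,0],"spin": 0},{"slide": [-1,0,0],"spin": 0},{"slide": [-1,0,0],"spin": 0},{"slide": [-1,0,0],"spin": 0},{"slide": [-1,0,0],"spin": 0},{"slide": [0,0,0],"spin": 0}]'

```text
time: 21.75
eef_pos: [394.9, -239.5, 211.5]
tcp_rot: [2.341, 2.095, -0.001]
wrist_force: [0.6, 0.2, -1.0]
gripper_width: 39.5
```

```bash
python3 rel.py 554 -375.6 212
```

```text
at [ 394.9 -239.5  211.5] t 21.75 F [ 0.6  0.2 -1. ] tool mm [-117.7  173.2   -0.4] units [-3.924  5.772 -0.014] tilt 0.05 yaw 1.4601 q6 -0.72
```

Request:
move_arm --plan '[{"slide": [-0.56,0.72,0],"spin": 0},{"slide": [-0.56,0.84,0],"spin": 0},{"slide": [-0.56,0.84,0],"spin": 0},{"slide": [-0.56,0.84,0],"spin": 0},{"slide": [-0.56,0.84,0],"spin": 0},{"slide": [-0.56,0.84,0],"spin": 0},{"slide": [-0.56,0.84,0],"spin": 0},{"slide": [0,0,0],"spin": 0},{"slide": [0,0,0],"spin": 0}]'

```text
time: 22.65
eef_pos: [554.8, -371.2, 210.7]
tcp_rot: [-2.336, -2.099, -0.0]
wrist_force: [0.3, 0.3, -0.5]
gripper_width: 39.1
```

```bash
python3 snap.py w11; python3 flange.py w11 39 26; for i in 1; do python3 rel.py 554 -375.6 179; done
```

```text
w11 t 22.65 [ 554.8 -371.2  210.7] [-2.3356 -2.0985 -0.    ] q [-0.79  0.31  0.28  1.54  0.   -0.68] F [ 0.3  0.3 -0.5] 39.1
w11 z 22.0 n 293 centre(tool) [-1.36 -1.05] free [-1.31 -1.63 38.5 ]
w11 z 26.0 n 317 centre(tool) [-1.04 -0.2 ] free [-1.02 -0.54 38.71]
w11 z 30.0 n 320 centre(tool) [-0.89  0.64] free [-0.9   0.88 39.2 ]
at [ 554.6 -370.9  211.5] t 22.7 F [-0.6 -0.5 -1.6] tool mm [-4.7 -0.  32.5] units [-1.570e-01 -1.000e-03  1.082e+00] tilt 0.04 yaw 1.464 q6 -0.68
```

Request:
move_arm --plan '[{"slide": [-0.157,0,0],"spin": 0},{"slide": [0,0,0.5],"spin": 0},{"slide": [0,0,0.55],"spin": 0},{"slide": [0,0,0],"spin": 0},{"slide": [0,0,0],"spin": 0}]'

```text
time: 23.2
eef_pos: [553.7, -375.5, 179.9]
tcp_rot: [-2.336, -2.099, -0.0]
wrist_force: [0.6, -0.1, -0.6]
gripper_width: 39.1
```

```bash
python3 rel.py 554 -375.6 155; python3 snap.py s12 side; python3 rel.py 554 -375.6 155
```

```text
at [ 553.7 -375.5  179.9] t 23.2 F [ 0.6 -0.1 -0.6] tool mm [-0.1  0.4 24.9] units [-0.002  0.012  0.83 ] tilt 0.04 yaw 1.4639 q6 -0.68
s12 t 23.2 [ 553.7 -375.5  179.9] [-2.3364e+00 -2.0991e+00 -1.0000e-04] q [-0.79  0.31  0.23  1.48  0.   -0.68] F [ 0.6 -0.1 -0.6] 39.1
at [ 554.  -375.9  180.7] t 23.25 F [-0.8  0.2 -0.8] tool mm [ 0.3 -0.1 25.7] units [ 0.009 -0.002  0.858] tilt 0.03 yaw 1.4639 q6 -0.68
```

On target. I lower in steps, watching the force.

Request:
move_arm --plan '[{"slide": [0,0,0.3],"spin": 0},{"slide": [0,0,0.3],"spin": 0},{"slide": [0,0,0.23],"spin": 0},{"slide": [0,0,0],"spin": 0}]'

```text
time: 23.65
eef_pos: [553.6, -375.3, 153.5]
tcp_rot: [-2.335, -2.098, 0.0]
wrist_force: [-0.5, 0.8, -2.6]
gripper_width: 39.5
```

Request:
move_arm --plan '[{"slide": [0,0,0.1],"spin": 0},{"slide": [0,0,0.1],"spin": 0},{"slide": [0,0,0.05],"spin": 0},{"slide": [0,0,0],"spin": 0}]'

```text
time: 24.05
eef_pos: [554.1, -375.9, 147.6]
tcp_rot: [-2.337, -2.1, -0.0]
wrist_force: [0.3, 0.5, -0.2]
gripper_width: 39.1
```

Request:
move_arm --plan '[{"slide": [0,0,0.1],"spin": 0},{"slide": [0,0,0.08],"spin": 0},{"slide": [0,0,0],"spin": 0}]'

```text
time: 24.35
eef_pos: [554.0, -375.8, 141.9]
tcp_rot: [-2.337, -2.099, -0.0]
wrist_force: [-0.1, 0.2, -0.5]
gripper_width: 39.2
```

Request:
move_arm --plan '[{"slide": [0,0,0.06],"spin": 0},{"slide": [0,0,0.04],"spin": 0},{"slide": [0,0,0],"spin": 0}]'

```text
time: 24.65
eef_pos: [554.2, -376.0, 140.0]
tcp_rot: [2.336, 2.099, 0.0]
wrist_force: [-1.9, 1.0, 3.3]
gripper_width: 39.3
```

Contact at z of about 140. I press a little more, then release and retreat.

Request:
move_arm --plan '[{"slide": [0,0,0.06],"spin": 0},{"slide": [0,0,0],"spin": 0},{"slide": [0,0,0],"spin": 0}]'

```text
time: 24.95
eef_pos: [554.3, -376.1, 139.9]
tcp_rot: [2.335, 2.099, -0.0]
wrist_force: [-6.1, 3.9, 14.3]
gripper_width: 39.0
```

Request:
move_arm --plan '[{"slide": [0,0,0],"spin": 0},{"slide": [0,0,0],"spin": 0},{"slide": [0,0,0],"spin": 0},{"slide": [0,0,0],"spin": 0},{"slide": [0,0,0],"spin": 0},{"slide": [0,0,0],"spin": 0}]' --claw 1

```text
time: 25.55
eef_pos: [554.1, -375.9, 137.5]
tcp_rot: [-2.337, -2.1, -0.0]
wrist_force: [0.3, 0.3, 0.5]
gripper_width: 85.3
```

Request:
move_arm --plan '[{"slide": [0,0,-0.5],"spin": 0},{"slide": [0,0,-1],"spin": 0},{"slide": [0,0,-1],"spin": 0},{"slide": [0,0,-0.8],"spin": 0},{"slide": [0,-1,0],"spin": 0},{"slide": [0,-0.9,0],"spin": 0},{"slide": [0,0,0],"spin": 0},{"slide": [0,0,0],"spin": 0}]'

```text
time: 26.35
eef_pos: [497.5, -370.1, 238.0]
tcp_rot: [2.336, 2.098, 0.0]
wrist_force: [0.8, -0.3, 0.3]
gripper_width: 85.7
```

```bash
python3 snap.py w13; python3 snap.py s13 side; python3 snap.py c13 scene; python3 - <<'E'
from h import *; from scipy.optimize import least_squares; import pickle
# small flange circle check (top at z 114 if home), Canny + circle fit
s,c=pickle.load(open('w13.pkl','rb')); g=cv2.cvtColor(c['img'],cv2.COLOR_BGR2GRAY)
ys,xs=np.nonzero(cv2.Canny(g,40,100))
for z in (110,114,120):
    P=np.array([plane(c,(x,y),z,s)[:2] for x,y in zip(xs,ys)]); p=np.array([553.5,-376.3,39])
    for t in (4,3,2,1.5,1.5):
        Q=P[abs(np.hypot(*(P-p[:2]).T)-p[2])<t]; p=least_squares(lambda p:np.hypot(*(Q-p[:2]).T)-p[2],p,loss='soft_l1').x
    print('flange z',z,p.round(2),len(Q))
a=cv2.imread('pics/w13.png'); b=cv2.resize(cv2.imread('pics/s13.png')[130:346,210:422],None,fx=384/216,fy=384/216,interpolation=cv2.INTER_CUBIC)
cv2.imwrite('pics/v13.png',cv2.resize(cv2.hconcat([a,b[:384]]),None,fx=.89,fy=.89))
# bystander motion: scene difference start vs now
_,d=pickle.load(open('p0.pkl','rb')); s2,c2=pickle.load(open('c13.pkl','rb'))
df=cv2.absdiff(d['scene']['img'],c2['img']).max(2)>60
for n,(x0,y0,x1,y1) in dict(reducer=(90,210,132,258),can=(147,217,178,265),tape=(188,240,224,272),coupling=(182,147,208,175),ring=(274,165,296,217)).items(): print(n,df[y0:y1,x0:x1].mean().round(3))
E
```

```text
w13 t 26.35 [ 497.5 -370.1  238. ] [2.3362e+00 2.0978e+00 3.0000e-04] q [-0.85  0.16  0.16  1.56  0.   -0.74] F [ 0.8 -0.3  0.3] 85.7
s13 t 26.4 [ 497.9 -370.1  237.7] [2.3359e+00 2.0985e+00 3.0000e-04] q [-0.85  0.16  0.16  1.56  0.   -0.74] F [-0.5 -0.1 -0.2] 85.3
c13 t 26.45 [ 498.1 -370.1  237.3] [2.3359e+00 2.0990e+00 3.0000e-04] q [-0.85  0.17  0.16  1.56  0.   -0.74] F [ 0.1 -0.1 -1.3] 85.1
flange z 110 [ 556.41 -377.35   39.17] 250
flange z 114 [ 554.28 -377.12   38.58] 249
flange z 120 [ 551.09 -376.76   37.69] 250
reducer 0.0
can 0.106
tape 0.0
coupling 0.0
ring 0.039
```

View pics/v13.png

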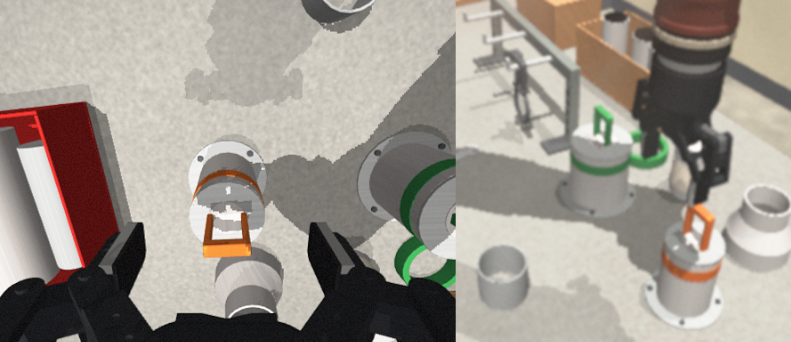

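Both plugs sit flat in their collars, and the ring is still on its hook. The small flange fits z=114 mm with centre (554.3,-377.1), about 1 mm from the bore centre. The gripper is clear, so I hand in.

```bash
python3 -c "
from bench import order; print(order.close_job())"
```

```text
the job is handed in; nothing more can be done
None
```

Both plugs are in their own collars and the job was handed in at about 26.5 s of the 64 s allowed. No verdict was reported.

- **Large plug:** I pressed it home until the wrist force reached 12 N at tool centre point (TCP) height z ≈ 139 mm, the seating height I worked out from the flange fit. The wrist and side pictures afterwards show its flange flat and centred. I did not re-measure its centre after release.
- **Small plug:** I pressed it home to 14 N at TCP z ≈ 140 mm, also its expected seating height. A circle fit after release, taking the flange top at its fully seated height of 114 mm, gives centre (554.3, -377.1). That is about 1 mm from the measured bore centre. The fitted radius of 38.6 mm against 39 mm agrees with that height.
- **Ring and other stock:** The pipe ring still hangs on its hook. Comparing the scene picture with the one from the start showed no change at the reducer, tape roll and coupling. About 10% of the can's pixels and 4% of the ring's changed; I put this down to the arm and its shadow, but did not measure it separately. I did not check the wrench by image difference; nothing was moved near it.
- **Forces:** The highest wrist force in any reading was about 16 N. The gripper was open and clear, touching nothing, when I handed in.

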